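# Gauge the contact gap and hold the bayonet load home on an RF test fixture

## Robot

A 7-joint arm with a two-finger parallel gripper is mounted at the origin on the work surface. World frame = base frame: x ahead of the robot, y to its left, z up, the work surface at z = 0. Lengths are in m, angles in rad, forces in N, time in s.
With the tool pointing down it reaches from about 0.425 to 0.875 m from the base axis. Payload 8.4 kg.
Tool frame: the origin (TCP) lies at the very end of the fingers, on their centre line; the grasp point (between the pads) lies 19 mm behind it; z points along the fingers, y is the line along which they close (so a half turn about z gives the same grasp; the last joint's range is limited). The gripper opens to 87 mm and grips with 3 to 60 N. Pads are 19 mm wide; open, the fingers measure 117 mm over their backs; the gripper's body (75 mm by 190 mm) begins 51 mm behind the grasp point.
Start: joints at [-1.269, 0.333, 0.04, 1.465, -0.013, 1.343, -0.059], TCP at [0.254, 0.598, 0.223] pointing down, gripper open.
Joint ranges: [-2.58, 2.58], [-0.38, 2.09], [-1.3, 1.39], [0.25, 2.4], [-1.5, 4.64], [0.08, 2.09], [-2.65, 2.65]. Speed limits (rad/s): [2.22, 2.22, 2.79, 2.79, 3.14, 3.14, 3.14].

## Interface

Orientations are given as a unit quaternion [w, x, y, z].
In Python, from rig import r, cams gives the robot as it stands.
- The arm moves only by the tool drive_tool, never from a script. Its argument "targets" is a list of rows, each a list of 7 numbers: the turn, a rotation vector about the tool's x, y, z in rad, then the shift along the tool's x, y, z in m, then the opening, from 0 (shut) to 1 (fully open). In form: [[rx, ry, rz, dx, dy, dz, grip], ...]. A call has 1 to 20 rows; each row shifts and turns the commanded pose from where the row before left it, along the tool's axes as they then stand; what a row does not reach is not made up. A row lasts 1/10 s, in which the tool goes at most 50 mm and 8.59 degrees, less where a joint would pass 70% of its speed; a pose out of reach is approached as far as the arm can. A call is refused whole if a number of a shift passes 0.05 or a number of a turn 0.15, either way. A call with a gripper value outside its range is refused whole. The fingers move at their own pace and stop on an object; "newtons" is the grip in N (left out, the last holds). Time passes only in rows, so rows that do not move let the fingers close. It gives the time, the measured TCP pose, the force, the opening and the grip force at its end, in the units of the state.
- r.observe(): the state, without advancing time (a new reading comes with each control period).
- cams.snapshot(name): name is "scene" or "top"; returns a dict with "pixels" (400x640x3 uint8, red, green, blue), "fx", "fy", "cx", "cy" (pixels), "cam_to_world" (4x4, takes a point from camera to world coordinates). Camera axes: x right, y down, z forward; pixel columns grow to the right and rows downward; lengths in m; the calibration is good to about 2 mm. A picture is of the moment at which its call begins. There is no depth.
- r.close_job(): hands the job in; it is judged then, once.
The state is a dict: "t": time; "joint_pos": joint angles; "joint_velocities": joint speeds; "effort": joint torques, N m; "ee_pos": TCP position; "tool_rot": TCP orientation; "contact_force": force on the tool from outside, world axes, zero at the start; "ft_torque": the same for the moment, N m; "width": finger opening in m; "grasp_force": force on a finger pad.
Only numpy, scipy, OpenCV 4.12 (cv2) and the standard library are available. Lean on these libraries where they do the work, as an engineer would, in place of code of your own. Each camera call takes 0.05 s, during which the arm holds its last target. There are 200 camera calls.

## Task

Take the wide gauge out of the rack, slide its blade down into the slot in the top of the metal test fixture until its shoulder sits flush on the fixture, and let go of it. Then turn the knurled collar on the fixture's port until its hidden keyways drop over the pins, push it fully home against the spring and finish while holding it there: the program ends with the robot still pushing the collar down. Leave the slim gauge and everything else on the bench where they are.

Things in the scene. Friction and masses are not known exactly. Their poses are not given: they have to be found in the camera images.
- fixture: Fixed aluminium box, 110 (x) x 200 (y) x 50 high mm, flat on the bench; origin at the centre of its underside, z up. Its top carries the slot towards its -y end and the round port with the collar towards its +y end, 110 mm apart. Small brass sockets on the -x face.
- slot (a point): Centre of the mouth of the slot, level with the fixture's top (50 mm above the bench), axes as the fixture. The slot is 23 mm long along x, 6.5 mm wide along y and 34 mm deep, straight down.
- port (a point): On the port's axis at the seat (54 mm above the bench), where the collar's underside rests when home; axes as the fixture. Upright barrel, 28 mm diameter, rising 30 mm above the seat, on a 52 mm flange. Three round pins, 5 mm thick, reach 18.5 mm from the axis, 120 degrees apart, one along +x; their tops are 12 mm above the seat.
- collar: Loose steel cap over the port, 44 mm diameter, 52 mm tall, 0.2 kg, closed top; origin at the centre of its underside, z up. Knurled solid head 34 to 52 mm up, 43 mm skirt below. In its 30.4 mm bore three hidden keyways, 8.4 mm wide, 120 degrees apart, one along its +x. Starts resting on the pins, origin 12 mm above the seat; turned either way till keyways meet pins (within 5 degrees) it drops.
- plunger (a joint): Spring contact in the top of the port, hidden under the collar: metres pressed down, 0 free, about 0.006 with the collar home; 4 N when free plus 0.8 N per mm. The turned collar drops 6 mm by its weight, then rests on this; the last 6 mm to the seat need a push growing from 2 to about 7 N, and it lifts the collar again if let go.
- rack: Fixed white plastic block, 60 (x) x 140 (y) x 40 high mm, origin at the centre of its underside, z up. Two slots in its top at y = -40 and +40 mm, same size and direction as the fixture's, hold the two gauges upright; which stands in which varies.
- gauge: The wide gauge: loose upright flat blade under a black handle, 0.06 kg. Origin at the centre of the shoulder (handle's underside), z up. Handle 32 (x) x 12 (y) x 34 high mm; blade 20 (x) x 4 (y) mm, 30 mm long below the origin, the last 4 mm slimmer. A half turn about z fits too. Starts shoulder on the rack, 40 mm above the bench, axes as the rack.
- slim_gauge: The slim gauge beside it in the rack, to be left there: the same but handle only 18 mm and blade 12 mm in x.
- adapter: Small loose brass adapter, 14 mm in diameter, 18 mm tall, standing on the fixture's lid midway between slot and port and 40 mm to the fixture's +x; origin at the centre of its underside; leave alone.
- screwdriver: Screwdriver with red handle lying on the bench beyond the rack, leave alone.
- tweezers: Steel tweezers, 115 mm, lying flat on the bench to the left, between the blue carton and the fixture, leave alone.
- breadboard: White breadboard, 55 x 165 x 9 mm with a small module on top (13.5 mm high), beyond the fixture, leave alone.
- board: Green circuit board on four standoffs, 150 x 110 mm, 26 mm high, left of the fixture, leave alone.
- jar: Small amber jar, 44 mm in diameter, 50 mm tall, right of the rack, leave alone.
- dongle: Black USB stick, 65 x 20 x 9 mm, on the bench near the robot, leave alone.
Mind the look-alikes: they are no part of the job. Several things look just like the fixture: the one meant starts farthest to the robot's right.

How it is judged:
On the way, in this order (a step that is already met when the one before it is completed fails the run):
1. the wide gauge stands in the fixture's slot, shoulder flush, let go (z of gauge in the frame of slot below 0.002 m and horizontal distance between gauge and slot below 0.004 m and angle between gauge's own z axis and vertical below 0.12 rad and contact force between each of the fingers, the arm and gauge below 0.1 N), for 0.2 s.
2. the collar has been turned and has dropped over the pins (z of collar in the frame of port below 0.0085 m and horizontal distance between collar and port below 0.004 m and angle between each of collar, gauge's own z axis and vertical below 0.12 rad and z of gauge in the frame of slot below 0.002 m and horizontal distance between gauge and slot below 0.004 m), for 0.1 s.
At the end, for the whole second after the job is handed in: Wide gauge in the fixture's slot, shoulder within 2 mm of the top, 4 mm of the slot's centre, upright, not touched; collar over the pins within 2 mm of the seat, upright, at rest, its spring contact pressed by over 4 mm, the robot still pushing on it with over 2 N (all of step 1 and z of collar in the frame of port below 0.002 m and horizontal distance between collar and port below 0.004 m and angle between collar's own z axis and vertical below 0.08 rad and value of joint plunger above 0.004 m and contact force between any of the fingers, the arm and collar above 2 N and linear speed of collar below 0.02 m/s); the arm keeps its last pose, push and grip.
It fails at once if the slim gauge is taken or pulled up (distance of slim_gauge from where it was at the start of the episode above 0.012 m).
It fails at once if a bystander is knocked or moved by more than 20 mm (distance of any of adapter, screwdriver, tweezers, breadboard, board, jar, dongle from where it was at the start of the episode above 0.02 m).
It also fails if it takes over 48 s, if anything falls off the work surface, if the arm or the gripper's body presses on something with over 40 N, if the wrist force passes 120 N, or if a joint passes its speed limit or range.

## Working session

There is one attempt and no reset: what is moved stays moved. The work goes in short steps, Python scripts to look and compute and a tool call to move; the robot and the scene stay as the last step left them, time stands still between calls to the robot, and variables do not carry over. Pictures are saved under pics/ and viewed, at most 10 in all, crops included, and the job is handed in when it is done.

Besides the shell and the picture viewer there is one more tool, called after "Call:" as name(argument=value, ...) on one line, values as JSON. drive_tool: Moves the arm, as the interface text tells. Its arguments: {"type":"object","properties":{"targets":{"type":"array"},"newtons":{"type":"number"}},"required":["targets"]}

```bash
mkdir -p pics; ls; python3 - <<'E'
from rig import r,cams
import cv2,numpy as np,pickle
d={}
for n in("scene","top"):
    s=cams.snapshot(n); d[n]=s
    cv2.imwrite(f"pics/{n}0.png",s["pixels"][:,:,::-1])
    print(n,s["fx"],s["fy"],s["cx"],s["cy"]);print(np.round(s["cam_to_world"],4).tolist())
pickle.dump(d,open("s0.pkl","wb"))
print(r.observe())
E
```

```text
pics
scene 381.2150768577246 381.2150768577246 317.84704806829205 203.14399699229233
[[0.6276, 0.4109, -0.6612, 1.1757], [0.7785, -0.3305, 0.5336, -0.564], [0.0007, -0.8496, -0.5274, 0.6262], [0.0, 0.0, 0.0, 1.0]]
top 503.17699033084386 503.17699033084386 323.1449981479646 200.15266944917812
[[0.0202, -0.9953, 0.0946, 0.3456], [-0.9998, -0.02, 0.0029, -0.0249], [-0.001, -0.0947, -0.9955, 1.6596], [0.0, 0.0, 0.0, 1.0]]
{'t': 0.1, 'joint_pos': array([-1.2691961 ,  0.33384322,  0.03986648,  1.46618228, -0.01340378,
        1.34330697, -0.05851529]), 'joint_velocities': array([-0.00018293, -0.00149945, -0.00027465, -0.00036498,  0.00072098,
       -0.00034838,  0.00241797]), 'effort': array([ 5.19328969e-03, -6.57810903e+01,  1.34096302e+00, -4.04707289e+01,
       -5.94285317e-02,  4.10617562e-02,  3.04209334e-05]), 'ee_pos': array([0.2534527 , 0.59808442, 0.22174647]), 'tool_rot': array([-1.01117767e-04,  1.99073793e-01,  9.79984225e-01, -7.30001997e-04]), 'contact_force': array([-0.45059569,  1.00496131,  0.12362251]), 'ft_torque': array([ 0.00786899,  0.0245446 , -0.03753996]), 'grasp_force': 0.0, 'width': 0.08686661405250065}
```

View pics/scene0.png

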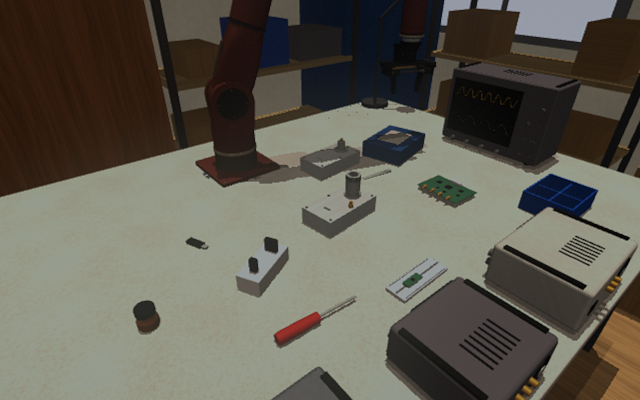

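View pics/top0.png

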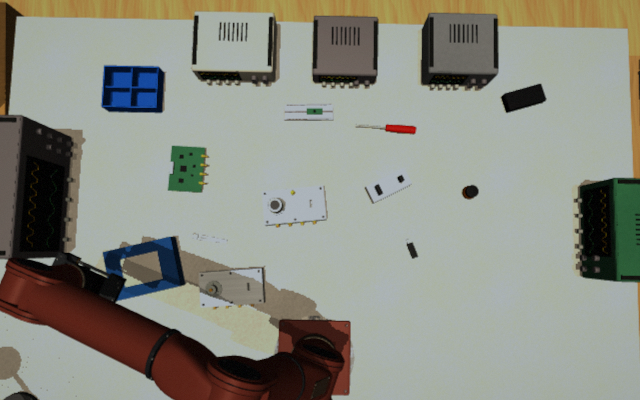

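The scene shows the target fixture around (340,210) and the rack around (263,268) with the wide gauge at (271,244). In the top view, the fixture is at (295,206), with the collar at (276,205) and the slot near (311,203). The rack is at (388,186), with the wide gauge at (378,190) and the slim one at (401,179). The look-alike is at (232,287). I'll zoom in next.

```bash
python3 - <<'E'
import cv2,numpy as np,pickle
d=pickle.load(open("s0.pkl","rb"))
t=d["top"]["pixels"][:,:,::-1]; s=d["scene"]["pixels"][:,:,::-1]
a=cv2.resize(t[165:235,255:420],None,fx=4.8,fy=4.8,interpolation=cv2.INTER_CUBIC)
b=cv2.resize(s[165:300,230:390],None,fx=2,fy=2,interpolation=cv2.INTER_CUBIC)[:250]
im=np.zeros((600,800,3),np.uint8); im[:a.shape[0],:a.shape[1]]=a[:,:800]; im[340:590,:b.shape[1]]=b
cv2.imwrite("pics/z0.png",im)
E
```

```text
(no output)
```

View pics/z0.png

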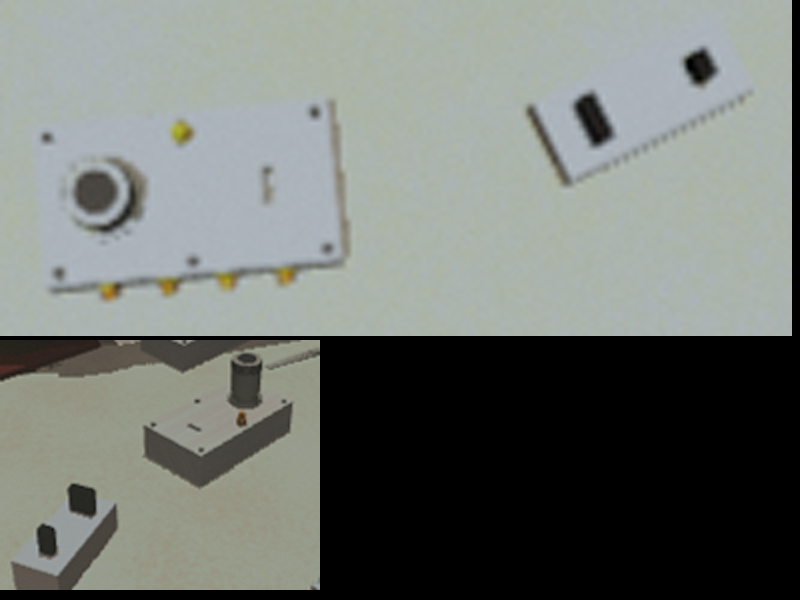

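```bash
cat > h.py <<'E'
import numpy as np,cv2
def proj(s,P):
    M=np.linalg.inv(s["cam_to_world"]);q=M[:3,:3]@np.asarray(P)+M[:3,3]
    return np.array([s["fx"]*q[0]/q[2]+s["cx"],s["fy"]*q[1]/q[2]+s["cy"]])
def ray(s,uv,z):
    T=s["cam_to_world"];d=T[:3,:3]@np.array([(uv[0]-s["cx"])/s["fx"],(uv[1]-s["cy"])/s["fy"],1])
    return T[:3,3]+d*(z-T[2,3])/d[2]
def dark(s,uv,rad,frac=.0):
    "weighted centroid of darkness near uv, iterated"
    g=s["pixels"].astype(float).mean(2);uv=np.array(uv,float)
    for _ in range(4):
        u,v=np.round(uv).astype(int);w=g[v-rad:v+rad+1,u-rad:u+rad+1]
        w=np.clip(np.median(w)*(1-frac)-w,0,None);w[w<.25*w.max()]=0
        yy,xx=np.mgrid[v-rad:v+rad+1,u-rad:u+rad+1];uv=np.array([(w*xx).sum(),(w*yy).sum()])/w.sum()
    return uv
def blob(s,uv,win,thr):
    g=s["pixels"].astype(float).mean(2);u,v=uv
    m=(g<thr).astype(np.uint8);n,l=cv2.connectedComponents(m)
    k=l[v,u];yy,xx=np.where(l==k);return np.array([xx.mean(),yy.mean()]),len(xx)
E
python3 - <<'E'
import pickle;from h import *
d=pickle.load(open("s0.pkl","rb"));t,s=d["top"],d["scene"]
f=lambda x,y:(255+x/4.8-.4,165+y/4.8-.4)
np.set_printoptions(precision=4,suppress=True)
S={}
for n,p in dict(a=(46,138),b=(314,112),c=(327,248),d=(58,273)).items():
    uv=dark(t,f(*p),2);S[n]=ray(t,uv,.05);print("top screw",n,uv,S[n][:2])
c=sum(S.values())/4;ax=(S['a']+S['d']-S['b']-S['c']);print("centre",c[:2],"yaw of +y",np.arctan2(ax[1],ax[0])-np.pi/2, np.linalg.norm(ax)/2)
ex=(S['a']+S['b']-S['c']-S['d']);print("yaw x",np.arctan2(ex[1],ex[0]),np.linalg.norm(ex)/2)
print("slot top",ray(t,dark(t,f(267,184),4),.05)[:2])
for n,p in dict(b1=(306,207),c1=(328.5,195.5),b2=(330.5,219.5),a1=(372,195.5)).items():
    uv=dark(s,p,2);print("scene screw",n,uv,ray(s,uv,.05)[:2])
print("slot sc",ray(s,dark(s,(327,208.5),3),.05)[:2])
for thr in(50,70,90):
    for cam,W,L in((t,(378,190),(401,179)),(s,(271,244),(253,265))):
        for p in(W,L):
            uv,n=blob(cam,p,0,thr);print(thr,uv,n,ray(cam,uv,.057)[:2])
E
```

```text
top screw a [264.4207 193.3862] [0.5167 0.1691]
top screw b [320.1277 188.0628] [ 0.5376 -0.0097]
top screw c [322.7401 216.365 ] [ 0.4465 -0.02  ]
top screw d [266.7853 221.5761] [0.4262 0.1587]
centre [0.4817 0.0745] yaw of +y 0.11455837897390597 0.1799697246614415
yaw x 0.1132656719838619 0.09141364781076163
slot top [0.4895 0.0213]
scene screw b1 [304.2544 210.3684] [ 0.4592 -0.0345]
scene screw c1 [328.08   195.3343] [0.4381 0.0701]
scene screw b2 [330.1651 220.3646] [ 0.5418 -0.0102]
scene screw a1 [373.9706 198.1765] [0.5348 0.1643]
slot sc [0.4908 0.0209]
50 [378.1667 189.3333] 36 [ 0.5364 -0.1959]
50 [400.125  178.3333] 24 [ 0.5734 -0.266 ]
50 [270.8608 244.3291] 158 [ 0.5376 -0.1946]
50 [253.0741 264.5   ] 108 [ 0.5744 -0.2658]
70 [377.9535 189.3953] 43 [ 0.5362 -0.1952]
70 [400.1923 178.4615] 26 [ 0.5729 -0.2663]
70 [270.8146 244.5955] 178 [ 0.5384 -0.1953]
70 [253.1176 264.7479] 119 [ 0.5752 -0.2661]
90 [378.  189.5] 44 [ 0.5358 -0.1954]
90 [400.3667 178.6   ] 30 [ 0.5725 -0.2668]
90 [270.8138 244.4894] 188 [ 0.5381 -0.1951]
90 [253.124  264.9612] 129 [ 0.5758 -0.2665]
```

The wide gauge is at (0.537,-0.195) with the rack yawed about 27.5°. The slot is near (0.489,0.021) with the fixture yawed about 6.5°. I'm moving now.

Call:
drive_tool(targets=[[0,0,0.15,0,0,0,1],[0,0,0.15,0,0,0,1],[0,0,0.15,0,0,0,1],[0,0,0.15,0,0,0,1],[0,0,0.15,0,0,0,1],[0,0,0,-0.041,0.0065,0,1],[0,0,0,-0.041,0.0065,0,1],[0,0,0,-0.041,0.0065,0,1],[0,0,0,-0.041,0.0065,0,1],[0,0,0,-0.041,0.0065,0,1],[0,0,0,-0.041,0.0065,0,1],[0,0,0,-0.041,0.0065,0,1],[0,0,0,-0.041,0.0065,0,1],[0,0,0,-0.041,0.0065,0,1],[0,0,0,-0.041,0.0065,0,1]])

```text
t: 1.6
ee_pos: [0.4806, 0.2489, 0.2224]
tool_rot: [-0.0, 0.544, 0.839, -0.0]
contact_force: [-0.1, 0.2, -0.0]
width: 0.0869
grasp_force: 0.0
```

Call:
drive_tool(targets=[[0,0,0,-0.043,-0.013,0,1],[0,0,0,-0.043,-0.013,0,1],[0,0,0,-0.043,-0.013,0,1],[0,0,0,-0.043,-0.013,0,1],[0,0,0,-0.043,-0.013,0,1],[0,0,0,-0.043,-0.013,0,1],[0,0,0,-0.043,-0.013,0,1],[0,0,0,-0.043,-0.013,0,1],[0,0,0,-0.043,-0.013,0,1],[0,0,0,-0.043,-0.013,0,1]])

```text
t: 2.6
ee_pos: [0.5366, -0.1966, 0.2225]
tool_rot: [-0.0, 0.544, 0.839, 0.0]
contact_force: [1.4, 1.1, 0.8]
width: 0.0869
grasp_force: 0.0
```

Call:
drive_tool(targets=[[0,0,0.15,0,0,0,1],[0,0,0.15,0,0,0,1],[0,0,0.15,0,0,0,1],[0,0,0.15,0,0,0,1],[0,0,0.15,0,0,0,1],[0,0,0.15,0,0,0,1],[0,0,0.15,0,0,0,1],[0,0,0.15,0,0,0,1],[0,0,0.15,0,0,0,1],[0,0,0.15,0,0,0,1],[0,0,0,0,0,0,1]])

```text
t: 3.7
ee_pos: [0.5366, -0.1948, 0.2222]
tool_rot: [0.0, 0.97, 0.242, -0.0]
contact_force: [0.5, -0.8, -0.8]
width: 0.087
grasp_force: 0.0
```

Call:
drive_tool(targets=[[0,0,0,0,0,0.04,1],[0,0,0,0,0,0.04,1],[0,0,0,0,0,0.04,1],[0,0,0,0,0,0.035,1],[0,0,0,0,0,0.02,1],[0,0,0,0,0,0,0.6],[0,0,0,0,0,0,0.4],[0,0,0,0,0,0,0],[0,0,0,0,0,0,0],[0,0,0,0,0,0,0],[0,0,0,0,0,0,0],[0,0,0,0,0,0,0],[0,0,0,0,0,0,0]], newtons=20)

```text
t: 5.0
ee_pos: [0.5368, -0.195, 0.0477]
tool_rot: [0.0, 0.97, 0.243, 0.0]
contact_force: [0.4, 0.2, 0.2]
width: 0.031
grasp_force: 0.0
```

Call:
drive_tool(targets=[[0,0,0,0,0,0,0],[0,0,0,0,0,0,0],[0,0,0,0,0,0,0],[0,0,0,0,0,0,0],[0,0,0,0,0,0,0]])

```text
t: 5.5
ee_pos: [0.5367, -0.1951, 0.0476]
tool_rot: [0.0, 0.97, 0.243, -0.0]
contact_force: [0.0, 0.4, -0.7]
width: 0.0118
grasp_force: 20.0
```

Call:
drive_tool(targets=[[0,0,0,0,0,-0.015,0],[0,0,0,0,0,-0.035,0],[0,0,0,0,0,-0.035,0],[0,0,0,0.01,-0.0355,0,0],[0,0,0,0.01,-0.0355,0,0],[0,0,0,0.01,-0.0355,0,0],[0,0,0,0.01,-0.0355,0,0],[0,0,0,0.01,-0.0355,0,0],[0,0,0,0.01,-0.0355,0,0],[0,0,0.125,0,0,0,0],[0,0,0.125,0,0,0,0],[0,0,0.125,0,0,0,0],[0,0,0,0,0,0,0]])

```text
t: 6.8
ee_pos: [0.4893, 0.021, 0.1333]
tool_rot: [-0.0, 0.998, 0.057, 0.0]
contact_force: [0.3, -0.5, -0.7]
width: 0.0117
grasp_force: 20.0
```

```bash
python3 - <<'E'
from rig import r,cams
from h import *
import pickle
s=cams.snapshot("scene");t=cams.snapshot("top");o=r.observe()
pickle.dump((s,t,o),open("s1.pkl","wb"));print(np.round(o["ee_pos"],4),o["tool_rot"],o["grasp_force"])
a=cv2.resize(s["pixels"][130:240,280:400,::-1],None,fx=4.5,fy=4.5,interpolation=cv2.INTER_CUBIC)
cv2.imwrite("pics/z1.png",a)
E
```

```text
[0.4894 0.021  0.1331] [-2.42237958e-04  9.98226845e-01  5.95238434e-02  1.39464255e-04] 20.000137105816975
```

View pics/z1.png

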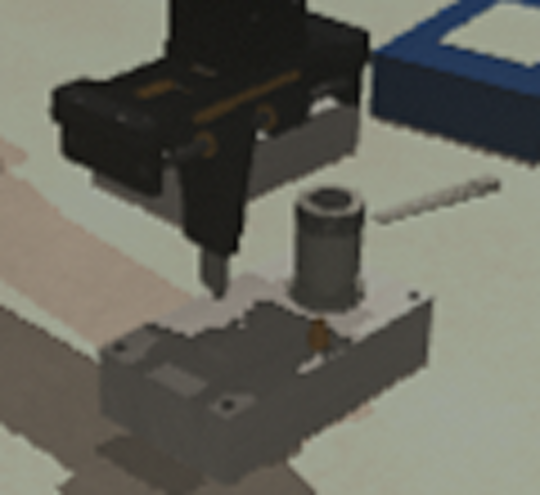

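The picture shows the blade hanging under the fingers at about (327,191) full-frame, upright, over the shaded slot area. I'll check the blade's offset along its wide axis.

```bash
python3 - <<'E'
from h import *
import pickle
s,t,o=pickle.load(open("s1.pkl","rb"))
p=o["ee_pos"];sh=p[2]-.0076
g=s["pixels"].astype(int)
for z in(sh-.008,sh-.014,sh-.020,sh-.028):
    uv=proj(s,[p[0],p[1],z]);v=int(round(uv[1]))
    e=[proj(s,[p[0]+k*.01,p[1]+k*.00115,z])[0] for k in(-1,1)]
    print(np.round(uv,2),np.round(e,2));print(list(zip(range(317,340),g[v,317:340].sum(1))))
# slot contrast in shadow
uv=proj(s,[.489,.0208,.05]);u,v=map(int,np.round(uv));print(uv);print(g[v-4:v+5,u-9:u+10].sum(2))
E
```

```text
[326.81 187.22] [324.13 329.52]
[(317, np.int64(457)), (318, np.int64(457)), (319, np.int64(459)), (320, np.int64(454)), (321, np.int64(457)), (322, np.int64(462)), (323, np.int64(470)), (324, np.int64(297)), (325, np.int64(155)), (326, np.int64(170)), (327, np.int64(166)), (328, np.int64(154)), (329, np.int64(131)), (330, np.int64(183)), (331, np.int64(409)), (332, np.int64(471)), (333, np.int64(461)), (334, np.int64(455)), (335, np.int64(448)), (336, np.int64(447)), (337, np.int64(456)), (338, np.int64(455)), (339, np.int64(455))]
[326.78 189.14] [324.11 329.48]
[(317, np.int64(456)), (318, np.int64(454)), (319, np.int64(452)), (320, np.int64(451)), (321, np.int64(451)), (322, np.int64(460)), (323, np.int64(474)), (324, np.int64(294)), (325, np.int64(150)), (326, np.int64(164)), (327, np.int64(161)), (328, np.int64(164)), (329, np.int64(151)), (330, np.int64(258)), (331, np.int64(420)), (332, np.int64(462)), (333, np.int64(459)), (334, np.int64(452)), (335, np.int64(458)), (336, np.int64(461)), (337, np.int64(456)), (338, np.int64(454)), (339, np.int64(454))]
[326.75 191.06] [324.0
[... 1113 characters left out ...]
 178 183 186 190 190 185 187 190 192 194 196
  197]
 [195 192 191 191 184 185 183 190 187 190 192 189 190 197 192 196 196 193
  194]
 [195 194 199 193 192 189 189 194 199 196 192 189 194 200 199 194 195 193
  193]
 [193 194 194 193 191 195 184 197 204 205 200 201 198 195 196 193 194 196
  195]
 [193 192 191 196 196 194 192 196 201 203 208 209 203 198 197 199 193 196
  193]
 [192 197 195 194 192 196 193 195 199 199 203 209 207 204 199 196 198 196
  194]
 [220 198 188 196 196 196 199 193 196 195 197 201 201 202 199 193 195 195
  197]
 [263 231 220 207 198 198 196 201 198 195 197 198 198 195 198 192 195 192
  188]
 [261 262 266 235 222 202 193 192 198 197 196 194 197 200 196 192 190 195
  193]]
```

The blade and slot agree to about 0.5 mm in both views. I'll nudge +0.4 mm in x and lower it.

Call:
drive_tool(targets=[[0,0,0,0.0004,0,0.02,0],[0,0,0,0,0,0.02,0],[0,0,0,0,0,0.004,0],[0,0,0,0,0,0.002,0],[0,0,0,0,0,0.002,0],[0,0,0,0,0,0.002,0],[0,0,0,0,0,0,0]])

```text
t: 7.6
ee_pos: [0.4899, 0.0212, 0.0829]
tool_rot: [-0.0, 0.998, 0.058, 0.0]
contact_force: [0.2, -0.5, -0.4]
width: 0.0118
grasp_force: 20.0
```

Call:
drive_tool(targets=[[0,0,0,0,0,0.005,0],[0,0,0,0,0,0.005,0],[0,0,0,0,0,0.005,0],[0,0,0,0,0,0,0]])

```text
t: 8.0
ee_pos: [0.4891, 0.021, 0.0667]
tool_rot: [0.0, 0.998, 0.058, -0.001]
contact_force: [0.1, -0.0, -0.1]
width: 0.0117
grasp_force: 20.0
```

Call:
drive_tool(targets=[[0,0,0,0,0,0.004,0],[0,0,0,0,0,0.003,0],[0,0,0,0,0,0.0012,0],[0,0,0,0,0,0.001,0],[0,0,0,0,0,0,0]])

```text
t: 8.5
ee_pos: [0.4897, 0.0211, 0.0583]
tool_rot: [0.0, 0.998, 0.058, -0.0]
contact_force: [0.0, -0.1, -0.8]
width: 0.0119
grasp_force: 20.0
```

Call:
drive_tool(targets=[[0,0,0,0,0,0.0005,0],[0,0,0,0,0,0,0.2],[0,0,0,0,0,0,0.4],[0,0,0,0,0,0,0.4],[0,0,0,0,0,0,0.4],[0,0,0,0,0,-0.01,0.4],[0,0,0,0,0,-0.035,0.5],[0,0,0,0,0,-0.04,1],[0,0,0,0,0,-0.04,1],[0,0,0,0,0,0,1]])

```text
t: 9.5
ee_pos: [0.4926, 0.0209, 0.1881]
tool_rot: [-0.002, 0.998, 0.057, 0.004]
contact_force: [0.6, -0.2, -0.4]
width: 0.0589
grasp_force: 0.0
```

```bash
python3 - <<'E'
from rig import r,cams
from h import *
import pickle
s=cams.snapshot("scene");t=cams.snapshot("top");o=r.observe()
pickle.dump((s,t,o),open("s2.pkl","wb"));print(np.round(o["ee_pos"],4),o["tool_rot"],o["width"],np.round(o["joint_pos"],3))
a=cv2.resize(s["pixels"][120:240,280:400,::-1],None,fx=4.5,fy=4.5,interpolation=cv2.INTER_CUBIC)
cv2.imwrite("pics/z2.png",a)
E
```

```text
[0.4903 0.0214 0.184 ] [-9.94823377e-04  9.98316796e-01  5.79782990e-02  1.05000171e-03] 0.06701120421998853 [-1.137 -0.002  1.025  1.934 -0.     1.206 -1.567]
```

View pics/z2.png

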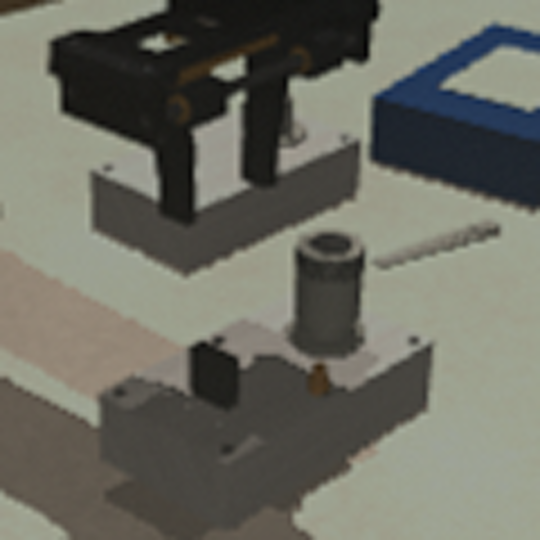

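The gauge stands flush in the slot, with its handle at about (328,203). The collar is upright with its top at (353,174). I'll move over the collar now.

Call:
drive_tool(targets=[[0,0,0,-0.0002,-0.0274,0,1],[0,0,0,-0.0002,-0.0274,0,1],[0,0,0,-0.0002,-0.0274,0,1],[0,0,0,-0.0002,-0.0274,0,1],[0,0,0,0,0,0.0,1],[0,0,0,0,0,0.025,1],[0,0,0,0,0,0.025,1],[0,0,0,0,0,0.025,1],[0,0,0,0,0,0.018,1],[0,0,0,0,0,0,1]], newtons=25)

```text
t: 10.6
ee_pos: [0.4741, 0.1281, 0.0872]
tool_rot: [0.002, 0.998, 0.057, -0.002]
contact_force: [0.1, 0.9, 1.0]
width: 0.0873
grasp_force: 0.0
```

Call:
drive_tool(targets=[[0,0,0,0,0,0,0.6],[0,0,0,0,0,0,0.55],[0,0,0,0,0,0,0.5],[0,0,0,0,0,0,0.4],[0,0,0,0,0,0,0.4],[0,0,0,0,0,0,0.4],[0,0,0,0,0,0,0.4],[0,0,0,0,0,0,0.4],[0,0,0,0,0,0,0.4],[0,0,0,0,0,0,0.4]])

```text
t: 11.6
ee_pos: [0.4763, 0.13, 0.0899]
tool_rot: [-0.0, 0.998, 0.058, 0.0]
contact_force: [0.1, -0.1, 1.9]
width: 0.0436
grasp_force: 25.0
```

Call:
drive_tool(targets=[[0,0,0,0,0,0.001,0.4],[0,0,-0.06,0,0,0.0005,0.4],[0,0,-0.06,0,0,0,0.4],[0,0,-0.06,0,0,0,0.4],[0,0,-0.06,0,0,0,0.4]])

```text
t: 12.1
ee_pos: [0.4774, 0.1304, 0.0895]
tool_rot: [-0.001, 0.984, 0.178, 0.001]
contact_force: [-1.6, 0.7, 12.7]
width: 0.0433
grasp_force: 25.0
```

Call:
drive_tool(targets=[[0,0,-0.05,0,0,0,0.4],[0,0,-0.05,0,0,0,0.4],[0,0,-0.05,0,0,0,0.4],[0,0,-0.05,0,0,0,0.4],[0,0,0,0,0,0,0.4]])

```text
t: 12.6
ee_pos: [0.4773, 0.1304, 0.0895]
tool_rot: [-0.0, 0.961, 0.275, 0.001]
contact_force: [-1.4, -0.2, 13.3]
width: 0.0433
grasp_force: 25.0
```

Call:
drive_tool(targets=[[0,0,-0.05,0,0,0,0.4],[0,0,-0.05,0,0,0,0.4],[0,0,-0.05,0,0,0,0.4],[0,0,0,0,0,0,0.4]])

```text
t: 13.0
ee_pos: [0.4773, 0.1304, 0.0895]
tool_rot: [-0.0, 0.938, 0.346, 0.001]
contact_force: [-1.5, 1.2, 13.3]
width: 0.043
grasp_force: 25.0
```

Call:
drive_tool(targets=[[0,0,-0.05,0,0,0,0.4],[0,0,-0.05,0,0,0,0.4],[0,0,-0.05,0,0,0,0.4],[0,0,0,0,0,0,0.4]])

```text
t: 13.4
ee_pos: [0.4772, 0.1304, 0.0895]
tool_rot: [-0.0, 0.909, 0.416, 0.001]
contact_force: [-2.0, -0.1, 12.7]
width: 0.0433
grasp_force: 25.0
```

Call:
drive_tool(targets=[[0,0,-0.05,0,0,0,0.4],[0,0,-0.05,0,0,0,0.4],[0,0,-0.05,0,0,0,0.4],[0,0,0,0,0,0,0.4]])

```text
t: 13.8
ee_pos: [0.4771, 0.1304, 0.0895]
tool_rot: [-0.0, 0.876, 0.483, 0.001]
contact_force: [-1.7, -0.4, 12.9]
width: 0.0434
grasp_force: 25.0
```

```bash
python3 - <<'E'
from rig import r
o=r.observe();print(o["ft_torque"],o["contact_force"],o["joint_pos"])
E
```

```text
[-0.03248648  0.69394486  0.04383698] [-1.7388005  -0.44101984 12.88333041] [-1.07906875  0.15980646  0.79061675  2.02659263 -0.13543824  1.0045742
 -0.78543971]
```

Call:
drive_tool(targets=[[0,0,-0.05,0,0,0,0.4],[0,0,-0.05,0,0,0,0.4],[0,0,-0.05,0,0,0,0.4],[0,0,0,0,0,0,0.4]])

```text
t: 14.2
ee_pos: [0.4771, 0.1304, 0.0895]
tool_rot: [-0.0, 0.837, 0.547, 0.001]
contact_force: [-2.8, -0.5, 14.3]
width: 0.0431
grasp_force: 25.0
```

Call:
drive_tool(targets=[[0,0,-0.05,0,0,0,0.4],[0,0,-0.05,0,0,0,0.4],[0,0,-0.05,0,0,0,0.4],[0,0,0,0,0,0,0.4]])

```text
t: 14.6
ee_pos: [0.477, 0.1303, 0.0894]
tool_rot: [-0.0, 0.794, 0.608, 0.001]
contact_force: [-2.4, 0.2, 13.8]
width: 0.0433
grasp_force: 25.0
```

Call:
drive_tool(targets=[[0,0,-0.05,0,0,0,0.4],[0,0,-0.05,0,0,0,0.4],[0,0,-0.05,0,0,0,0.4],[0,0,0,0,0,0,0.4]])

```text
t: 15.0
ee_pos: [0.4766, 0.1299, 0.0888]
tool_rot: [0.0, 0.746, 0.666, 0.0]
contact_force: [-1.1, -0.9, 5.2]
width: 0.0428
grasp_force: 25.0
```

Force fell and z dropped, so the keyways are probably reached. I'll test by pressing down a little.

Call:
drive_tool(targets=[[0,0,0,0,0,0.001,0.4],[0,0,0,0,0,0,0.4]])

```text
t: 15.2
ee_pos: [0.4767, 0.13, 0.088]
tool_rot: [0.0, 0.746, 0.665, 0.0]
contact_force: [-1.5, -0.7, 9.8]
width: 0.0433
grasp_force: 25.0
```

```bash
python3 - <<'E'
from rig import r
o=r.observe();print(o["ee_pos"],o["ft_torque"],o["contact_force"],o["joint_pos"])
E
```

```text
[0.47669403 0.12999318 0.08799085] [-0.26500326  0.55715303  0.18763164] [-1.48722565 -0.74811099  9.84010872] [-1.02987726  0.15580085  0.73512648  2.02663505 -0.12404499  1.00177926
 -0.34857691]
```

Call:
drive_tool(targets=[[0,0,-0.03,0,0,0,0.4],[0,0,0,0,0,0,0.4]])

```text
t: 15.4
ee_pos: [0.4765, 0.1298, 0.0877]
tool_rot: [0.0, 0.736, 0.677, 0.0]
contact_force: [-1.3, -0.7, 5.6]
width: 0.0432
grasp_force: 25.0
```

```bash
python3 - <<'E'
from rig import r
o=r.observe();print(o["ee_pos"],o["ft_torque"],o["contact_force"])
E
```

```text
[0.47652637 0.12978551 0.08772826] [-0.28584193  0.29696339  0.20729272] [-1.29498879 -0.67844439  5.58154322]
```

Call:
drive_tool(targets=[[0,0,-0.03,0,0,0,0.4],[0,0,0,0,0,0,0.4]])

```text
t: 15.6
ee_pos: [0.4764, 0.1297, 0.0874]
tool_rot: [0.0, 0.726, 0.688, 0.0]
contact_force: [0.5, -0.3, 1.9]
width: 0.0436
grasp_force: 25.0
```

Call:
drive_tool(targets=[[0,0,0,0,0,0.001,0.4],[0,0,0,0,0,0,0.4]])

```text
t: 15.8
ee_pos: [0.4764, 0.1297, 0.0863]
tool_rot: [0.0, 0.726, 0.687, 0.0]
contact_force: [1.0, -0.9, 1.2]
width: 0.0434
grasp_force: 25.0
```

```bash
python3 - <<'E'
from rig import r
o=r.observe();print(o["ee_pos"],o["ft_torque"],o["contact_force"])
E
```

```text
[0.47643893 0.12974961 0.08628192] [-0.35958499 -0.38366712  0.15563343] [ 0.99607788 -0.85500277  1.24069625]
```

It's free and sinking with little force. Lowering further.

Call:
drive_tool(targets=[[0,0,0,0,0,0.0015,0.4],[0,0,0,0,0,0.0015,0.4],[0,0,0,0,0,0.001,0.4],[0,0,0,0,0,0,0.4],[0,0,0,0,0,0,0.4]], newtons=35)

```text
t: 16.3
ee_pos: [0.4765, 0.1298, 0.0825]
tool_rot: [0.0, 0.726, 0.687, 0.0]
contact_force: [0.5, -1.9, 5.6]
width: 0.043
grasp_force: 35.0
```

Call:
drive_tool(targets=[[0,0,0,0,0,0.001,0.4],[0,0,0,0,0,0.001,0.4],[0,0,0,0,0,0.001,0.4],[0,0,0,0,0,0,0.4]])

```text
t: 16.7
ee_pos: [0.4766, 0.1298, 0.0797]
tool_rot: [0.0, 0.726, 0.687, 0.0]
contact_force: [-0.9, -2.3, 7.1]
width: 0.0429
grasp_force: 35.0
```

Call:
drive_tool(targets=[[0,0,0,0,0,0.001,0.4],[0,0,0,0,0,0,0.4]])

```text
t: 16.9
ee_pos: [0.4766, 0.1298, 0.0788]
tool_rot: [0.0, 0.726, 0.687, 0.0]
contact_force: [-1.0, -2.0, 8.0]
width: 0.0431
grasp_force: 35.0
```

Call:
drive_tool(targets=[[0,0,0,0,0,0.001,0.4],[0,0,0,0,0,0,0.4]])

```text
t: 17.1
ee_pos: [0.4767, 0.1297, 0.0783]
tool_rot: [-0.0, 0.726, 0.687, 0.0]
contact_force: [-3.8, -3.2, 17.6]
width: 0.0428
grasp_force: 34.9
```

Call:
drive_tool(targets=[[0,0,0,0,0,0.001,0.4],[0,0,0,0,0,0,0.4]])

```text
t: 17.3
ee_pos: [0.4768, 0.1296, 0.0781]
tool_rot: [-0.0, 0.726, 0.687, 0.0]
contact_force: [-7.6, -6.8, 28.8]
width: 0.0432
grasp_force: 34.9
```

Call:
drive_tool(targets=[[0,0,0,0,0,-0.0007,0.4],[0,0,0,0,0,0,0.4],[0,0,0,0,0,0,0.4]])

```text
t: 17.6
ee_pos: [0.4767, 0.1296, 0.0782]
tool_rot: [-0.0, 0.726, 0.687, 0.0]
contact_force: [-3.2, -5.0, 20.2]
width: 0.043
grasp_force: 34.9
```

```bash
python3 - <<'E'
from rig import r,cams
from h import *
s=cams.snapshot("scene");o=r.observe()
print(o["ee_pos"],o["contact_force"],o["ft_torque"],o["grasp_force"],o["t"])
for z in(.054,.06):print(proj(s,[.4766,.13,z]))
a=cv2.resize(s["pixels"][120:240,280:400,::-1],None,fx=4.5,fy=4.5,interpolation=cv2.INTER_CUBIC)
cv2.imwrite("pics/z3.png",a)
E
```

```text
[0.4767477  0.12954147 0.07816879] [-5.46542097 -4.29275976 19.64222096] [-1.03290866  1.20650426  0.24641347] 34.941100268442824 17.65
[351.83574575 192.8836915 ]
[351.93226886 191.13690923]
```

View pics/z3.png

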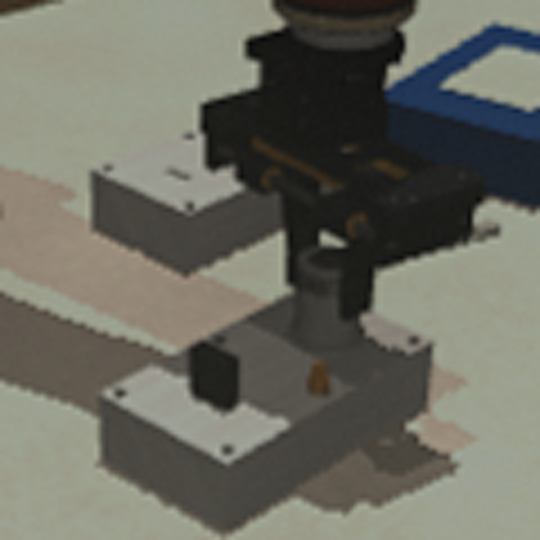

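The collar's top has dropped from crop row about 243 to 262, roughly 4 px, which matches 12 mm. It is on the seat, the gauge is still flush and the adapter hasn't moved. The robot is pushing with about 20 N, so I'm handing in.

```bash
python3 -c "
from rig import r
print(r.close_job())"
```

```text
the job is handed in; nothing more can be done
None
```

I handed the job in at about 17.7 s: the wide gauge is flush in the fixture's slot and released, and the collar is turned, home on its seat and held down at about 20 N (the judge returned no verdict).

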